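Lock the belt swing arm with its hitch pin

TASK

Lock the swing arm on its shaft: take the hitch pin with the hinged wire loop out of the black block and push it down through the cross hole in the shaft's square end until its collar sits on the shaft, with the loop facing out past the shaft's free end. Then press the open loop down over the shaft end until it snaps shut round the shaft, and let go; the plain pin without a loop stays in the block.

Things in the scene. Friction and masses are not known exactly. Their poses are not given: they have to be found in the camera images.
- hitch_pin: Steel hitch pin, 124 g, upright in a hole of a black block. Origin: centre of its collar's underside; z up. Below: round shank 10 mm thick, 38 mm long, the last 10 mm tapering to 4 mm. Above: collar 24 mm across, neck, then a dark square grip 16 x 16 mm, sides along x and y, 12 to 31 mm above the origin: grasp its y faces with the fingertips 12 mm or more above the origin. Open loop points to -x.
- hitch_loop (a joint): Hinge of the pin's U-shaped wire loop, rad: 0 = open, pointing to the pin's -x, 10 degrees above level; 1.75 = shut, hanging along the shank. Over-centre spring, about 1 N at the bar: below 0.75 it springs open, past it it snaps shut. Hinge line: along the pin's y, 6 mm above its origin. Straight down pressing at 43 mm from the pin's axis to 24 mm below the pin's origin takes it past.
- loop_bar (a point): Middle of the loop's far cross bar, 46 mm from the hinge line. Wire 4.6 mm thick, loop 49 mm wide over all. Open, the bar is 45 mm out from the pin's axis and 14 mm above the pin's origin; when pressed down it swings on a circle about the hinge line, at 24 mm below the pin's origin drawn in to 35 mm.
- cross_hole (a point): Centre of the upper mouth of a vertical through hole, 13 mm wide, chamfered 3 mm, in the square end (28 x 28 mm) of a level steel shaft on a fixed bracket; 90 mm above the worktop. z up, x along the shaft; its free end is 17 mm away in -x. From 21 mm in +x stand arm hub and post, tops up to 15 mm above the mouth. The seated pin's axes should point like these, within 10 degrees.
- plain_pin: The other pin, in the other hole of the black block (46 x 136 x 45 mm, holes 90 mm apart; which pin is in which hole varies): same shank, collar and square grip as the hitch pin, but no wire loop. Origin as for hitch_pin. Not wanted; stays in its hole.
Mind the look-alikes: they are no part of the job. Several things have the shape of the hitch_pin; the one meant has the colours described above. There is more than one size of the part that bears cross_hole; the job needs the larger.

How it is judged:
By the outcome, as a careful person would: the job done as asked, in the order asked, and still so for the second after the job is handed in, with the robot touching nothing.
It also fails if it takes over 46 s, if anything falls off the work surface, if the arm or the gripper's body presses on something with over 40 N, if the wrist force passes 120 N, or if a joint passes its speed limit or range.

ROBOT

A 7-joint arm with a two-finger parallel gripper is mounted at the origin on a cart in front of the work surface, level with it; the furniture and walls round the work are solid. World frame = base frame: x ahead of the robot, y to its left, z up, the work surface at z = 0. Lengths are in m, angles in rad, forces in N, time in s.
With the tool pointing down it reaches from about 0.425 to 0.875 m from the base axis. Payload 4.7 kg.
Tool frame: the origin (TCP) lies at the very end of the fingers, on their centre line; the grasp point (between the pads) lies 19 mm behind it (env.hold_point_z is the distance from the TCP to the grasp point, in m); z points along the fingers, y is the direction in which the jaws open and shut (so a half turn about z gives the same grasp; the last joint's range is limited). The gripper opens to 85 mm and grips with 20 to 120 N. Pads are 22 mm wide; open, the fingers measure 114 mm over their backs; the gripper's body (76 mm by 85 mm) begins 54 mm behind the grasp point. The pads swing forward as they close: fully open they stand 13 mm farther back than shut.
Start: joints at [-1.24, 0.321, -0.07, 1.45, 0.023, 1.371, -0.057], TCP at [0.203, 0.618, 0.231] pointing down, gripper open.
Joint ranges: [-2.86, 2.86], [-0.3, 2.09], [-1.38, 1.24], [0.06, 2.45], [-1.56, 4.7], [0.09, 2.05], [-2.69, 2.69]. Speed limits (rad/s): [2.57, 2.57, 3.14, 3.14, 3.14, 3.14, 3.14].

INTERFACE

Orientations are given as a 3x3 rotation matrix whose columns are the frame's x, y, z axes.
In Python, from cell import env gives the robot as it stands.
- The arm moves only by the shell command python3 -m jog 'ROWS' [OPENING] [FORCE]. ROWS is JSON, a list of rows, each an object with "dp": the shift along the tool's x, y, z in mm, a list of three; "angular": the turn, a rotation vector about the tool's x, y, z in rad, a list of three. In form: [{"dp": [tx, ty, tz], "angular": [wx, wy, wz]}, ...]. A call has 1 to 10 rows; each row is the pose to reach, as a shift and turn from the pose commanded when the call began, along the tool's axes at that moment; what a row does not reach only later rows make up. A row lasts 1/8 s, in which the tool goes at most 62.5 mm and 10.7 degrees, less where a joint would pass 70% of its speed; a pose out of reach is approached as far as the arm can. A call with a gripper value outside its range is refused whole. OPENING is the opening, from 0 (shut) to 1 (fully open), set as the call begins (- or left out, the last holds). The fingers move at their own pace and stop on an object; FORCE is the grip in N (left out, the last holds). Time passes only in rows, so rows that repeat a pose let the fingers close. It gives the time, the measured TCP pose, the force and the opening at its end, in the units of the state.
- env.observe(): the state, without advancing time (a new reading comes with each control period).
- env.snapshot(name): name is "scene" or "top" or "wrist"; returns a dict with "frame" (420x560x3 uint8, red, green, blue), "depth" (420x560 float32, m along the optical axis (not along the pixel's ray), 0 where there is no reading), "camera_matrix" (3x3 intrinsics, pixels), "origin" and "orientation" of the camera in the world. Camera axes: x right, y down, z forward; pixel columns grow to the right and rows downward; lengths in m; the calibration is good to about 2 mm. A picture is of the moment at which its call begins.
- env.sign_off(): hands the job in, once; it reports no verdict.
The state is a dict: "clock": time; "qpos": joint angles; "qd": joint speeds; "tau": joint torques, N m; "tcp_pos": TCP position; "tool_rot": TCP orientation; "contact_force": force on the tool from outside, world axes, zero at the start; "wrist_torque": the same for the moment, N m; "finger_gap": finger opening in m.
Only numpy, scipy, OpenCV 4.12 (cv2) and the standard library are available. Lean on these libraries where they do the work, as an engineer would, in place of code of your own. Each camera call takes 0.05 s, during which the arm holds its last target. There are 200 camera calls.

## Working session

There is one attempt and no reset: what is moved stays moved. The work goes in short steps, Python scripts to look and compute and a shell command to move; the robot and the scene stay as the last step left them, time stands still between calls to the robot, and variables do not carry over. Pictures are saved under pics/ and viewed, about 8 in all and at most 12, crops included, and the job is handed in when it is done.

```bash
mkdir -p pics; ls; cat > h.py <<'E'
from cell import env
import numpy as np, cv2
def snap(n,f):
    s=env.snapshot(n); np.savez('pics/'+f+'.npz',**s); cv2.imwrite('pics/'+f+'.png',s['frame'][...,::-1]); return s
def pts(s):
    K=s['camera_matrix'];d=s['depth'];v,u=np.mgrid[:d.shape[0],:d.shape[1]]
    c=np.stack([(u-K[0,2])/K[0,0]*d,(v-K[1,2])/K[1,1]*d,d],-1)
    return c@s['orientation'].T+s['origin']
def ray(s,u,v,z):
    K=s['camera_matrix'];r=s['orientation']@np.array([(u-K[0,2])/K[0,0],(v-K[1,2])/K[1,1],1])
    o=s['origin'];return o+r*(z-o[2])/r[2]
E
python3 - <<'E'
from h import *
a=snap('scene','scene0');b=snap('top','top0')
for s in(a,b):print(s['origin'],s['orientation'].round(3).tolist(),s['camera_matrix'][0,0])
o=env.observe();print({k:np.round(v,3).tolist() for k,v in o.items()},env.hold_point_z)
cv2.imwrite('pics/both.png',cv2.resize(np.hstack([a['frame'],b['frame']])[...,::-1],(800,300)))
E
```

```text
pics
[ 0.32580291 -0.53223557  0.78317882] [[0.868, -0.385, 0.313], [-0.496, -0.661, 0.564], [-0.01, -0.644, -0.765]] 403.33699079760663
[ 0.52100477 -0.02069399  1.01992625] [[0.001, -0.994, 0.106], [-1.0, -0.003, -0.021], [0.021, -0.106, -0.994]] 394.05620750768975
{'clock': 0.1, 'qpos': [-1.24, 0.322, -0.07, 1.452, 0.023, 1.371, -0.057], 'qd': [0.001, -0.0, -0.001, -0.003, -0.0, 0.0, -0.001], 'tau': [0.0, -49.488, -0.384, -31.521, 0.013, 0.007, 0.0], 'tcp_pos': [0.202, 0.617, 0.23], 'tool_rot': [[-0.95, 0.311, -0.0], [0.311, 0.95, -0.002], [-0.0, -0.002, -1.0]], 'contact_force': [-0.556, -0.269, 0.259], 'wrist_torque': [0.014, -0.06, -0.01], 'finger_gap': 0.086} 0.0187
```

View pics/top0.png

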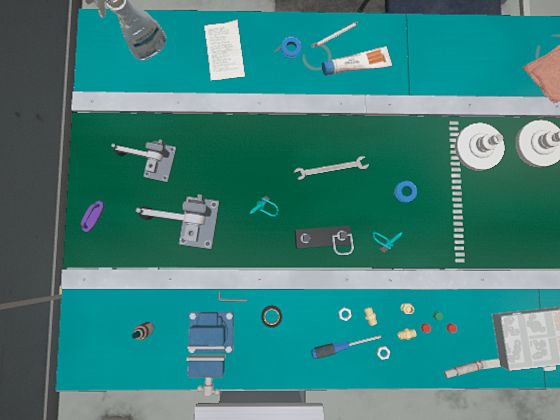

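View pics/scene0.png

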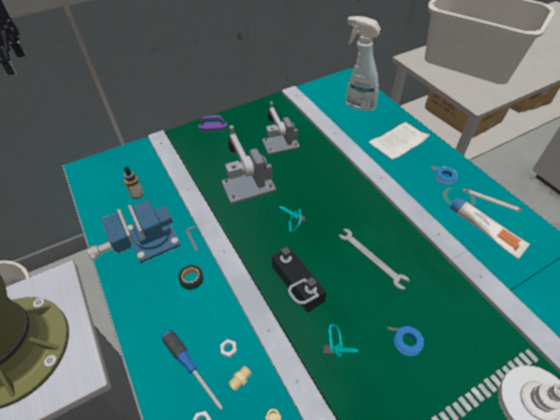

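Top: the block sits at (324,238), the looped pin at (342,239) with its loop toward the robot, and the larger bracket at (200,215). Zooming in on the bracket and the block.

```bash
python3 - <<'E'
from h import *
a=np.load('pics/scene0.npz');b=np.load('pics/top0.npz')
f=lambda i,x,y,w,h:cv2.resize(i['frame'][y:y+h,x:x+w,::-1],(400,300),interpolation=cv2.INTER_CUBIC)
cv2.imwrite('pics/c1.png',np.vstack([np.hstack([f(b,130,180,100,75),f(b,285,205,100,75)]),np.hstack([f(a,210,125,100,75),f(a,250,240,100,75)])]))
P=pts(b)
for (x0,x1,y0,y1) in((130,225,185,255),(290,360,222,260)):
  q=P[y0:y1,x0:x1];print((q[::5,::5,2]*1000).round().astype(int))
E
```

```text
[[  4   3   2   2  -1   1   1   2   0   3   1  -1   4  -2   0   1   5  -1
   -2]
 [  1   4   1   3   2   1   0   4   1   3  -2   0  -3   2   5   4   0   2
    4]
 [ -2   2  -1   6   4   0   3   5  -2   1   1   1   4   2  59   1   3   2
    2]
 [  1   2   1   2   0   2   2   3   0   2   3  -1  91  97  87  15  13   0
    2]
 [  0   1   2   0   0   3   2  -1   3   5   3 108 107 105 108 103  10  20
    2]
 [  0   0 111  89  88   1   0   3  -1   4  -1 100 106 107 105 102  41  12
    2]
 [  2   2  67  75  90  87  88  89  87  88  87  90 101 102  82  53  23  13
   -1]
 [  4   0  -2   1   1   1   2   1   5   4  73  94 102 103  95  13  15  14
    5]
 [  1   3  -1   3   1   1   3   1  -1   1   1  18  90  90  82  17  14  11
    4]
 [  2   1   1  -2  -1   0   0   1   2   0   0  13  92  92  11  13  13   3
    4]
 [  2   3   1   1   2   0   2   3   1   1   1  91  68  91  14  14  14   2
    0]
 [  2   4   5   4   4  -1   3   0   0   5  13  19  95  89  12  14  15   3
    0]
 [  4   0   0   0   2  -1   3   2  -1   0   0  12  15  15  13  16  14   0
    1]
 [  0   2   2  -2   2   3  -1   1   1   0  -1   0   1  -1  -1   4   1   2
    3]]
[[ 0  3  1  2  2  2  1  2  1  4  2 -2  3  0]
 [-1  2  1 -1 -2 -1  0  1  0 43 46 46 -1 -1]
 [ 1 31 48 44 45 47 43 46 44 42 48 73 49  2]
 [ 2 14 46 74 46 48 46 46 47 42 67 80 43  2]
 [ 1  3 49 51 47 48 48 46 46 47 46 43 47  3]
 [ 2  4 49 49 45  8  3 -1  3 63  0  0  3  1]
 [ 0 -1  0  1  2  1  2  4  0 -1  0  5 65  2]
 [ 0  3  3  3  1  2  0  1 -1  3  0 -2  0  2]]
```

View pics/c1.png

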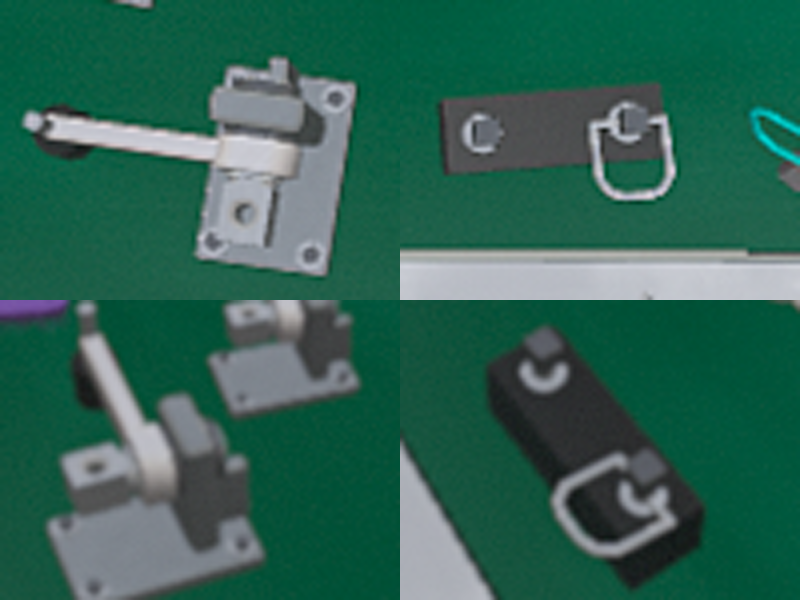

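```bash
python3 - <<'E'
from h import *
b=np.load('pics/top0.npz');c=lambda X,Y,x0,y0:((X+.5)/4-.5+x0,(Y+.5)/4-.5+y0)
r=lambda X,Y,z,x0,y0:ray(b,*c(X,Y,x0,y0),z)[:2]*1000
B=lambda X,Y,z:r(X,Y,z,130,180).round(1)
D=lambda X,Y,z:r(X-400,Y,z,285,205).round(1)
print('hole',B(246,213,.09));
print('plate corners',[B(*p,.012) for p in((355,85),(325,273),(196,257))])
print('hitch grip',D(634,118,.076),'plain',D(487,132,.076),'bar',D(634,196,.06),'armsL',D(596,122,.055),D(664,118,.055))
print('block',[D(*p,.045) for p in((443,100),(660,84),(447,173))])
K=np.arctan2
E
```

```text
hole [573.  159.4]
plate corners [array([659.9, 106.7]), array([539.4, 123.7]), array([549.3, 205.4])]
hitch grip [ 571.7 -201.9] plain [ 563.1 -113.3] bar [ 525.1 -204.1] armsL [ 570.3 -182.4] [ 572.8 -224.4]
block [array([584.2, -89.1]), array([ 594.5, -224.4]), array([539.1, -91.4])]
```

```bash
cat >> h.py <<'E'
from scipy.spatial.transform import Rotation as R
def togo(p,yaw):  # p mm of TCP, yaw deg of part x axis (tool x = -part x)
    o=env.observe();T=o['tool_rot'];a=np.radians(yaw)
    W=np.array([[-np.cos(a),-np.sin(a),0],[-np.sin(a),np.cos(a),0],[0,0,-1]]).T.copy()
    W=np.column_stack([[-np.cos(a),-np.sin(a),0],[-np.sin(a),np.cos(a),0],[0,0,-1]])
    print('dp',(T.T@(np.array(p)-o['tcp_pos']*1000)).round(1),'ang',R.from_matrix(T.T@W).as_rotvec().round(4),'tcp',(o['tcp_pos']*1000).round(1),'F',o['contact_force'].round(1),'t',o['clock'],'gap',o['finger_gap'])
E
python3 -m jog '[{"dp":[-482,-323,-20],"angular":[0,0,-0.185]},{"dp":[-482,-323,-20],"angular":[0,0,-0.185]},{"dp":[-482,-323,-20],"angular":[0,0,-0.185]},{"dp":[-482,-323,-20],"angular":[0,0,-0.185]},{"dp":[-482,-323,-20],"angular":[0,0,-0.185]},{"dp":[-482,-323,-20],"angular":[0,0,-0.185]},{"dp":[-482,-323,-20],"angular":[0,0,-0.185]},{"dp":[-482,-323,-20],"angular":[0,0,-0.185]},{"dp":[-482,-323,-20],"angular":[0,0,-0.185]},{"dp":[-482,-323,-20],"angular":[0,0,-0.185]}]' 1
python3 - <<'E'
from h import *
togo([540,160,250],-7.5)
s=snap('wrist','w1');print(s['origin'],s['orientation'].round(3).tolist(),s['camera_matrix'])
E
```

```text
clock: 1.35
tcp_pos: [0.562, 0.1551, 0.2511]
tool_rot: [[-0.99, 0.139, 0.001], [0.139, 0.99, -0.002], [-0.001, -0.002, -1.0]]
contact_force: [-0.4, -0.2, -0.1]
finger_gap: 0.0856
dp [22.5  1.8  1.1] ang [-0.0022  0.0009 -0.0085] tcp [562.  155.1 251.1] F [-0.4 -0.2 -0.1] t 1.35 gap 0.08560771226737693
[0.49359641 0.16575316 0.39416769] [[0.138, 0.954, 0.267], [0.99, -0.132, -0.039], [-0.002, 0.27, -0.963]] [[307.15998905   0.         284.58520463]
 [  0.         307.15998905 207.59804361]
 [  0.           0.           1.        ]]
```

View pics/w1.png

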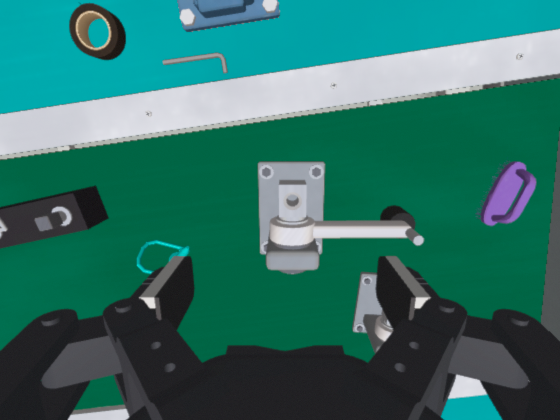

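Wrist view: the hole is at about (292,201), the shaft's free end points up in the image, and the tool is nearly aligned with the bracket. Measuring the hole and the shaft's direction.

```bash
python3 - <<'E'
from h import *
s=np.load('pics/w1.npz');P=pts(s);g=cv2.cvtColor(s['frame'],cv2.COLOR_RGB2GRAY)
print(g[192:210,282:304])
q=g[192:210,282:304].astype(int)
m=(q<125).astype(np.uint8)
n,l,st,c=cv2.connectedComponentsWithStats(m)
for i in range(1,n):
  if st[i,4]>8:
    u,v=c[i]+[282,192];print('blob',u,v,st[i,4],[(ray(s,u,v,z)*1000).round(1)for z in(.09,.086)])
# shaft top mask
z=P[...,2]; m=((abs(z-.09)<.012)).astype(np.uint8); m[:178]=0;m[215:]=0;m[:,:270]=0;m[:,318:]=0
print('top',m.sum(1)[178:215], np.median(z[m>0]))
k,_=cv2.findContours(m,0,1);k=max(k,key=cv2.contourArea);(a,b),wh,an=cv2.minAreaRect(k);print(a,b,wh,an,ray(s,a,b,.09)*1000)
# base plate bolts edges: plate mask
m=((abs(z-.013)<.006)&(g>110)).astype(np.uint8);m[:155]=0;m[260:]=0;m[:,:250]=0;m[:,335:]=0
k,_=cv2.findContours(m,0,1);k=max(k,key=cv2.contourArea)
bx=cv2.boxPoints(cv2.minAreaRect(k));print([(ray(s,*p,.013)*1000).round(1) for p in bx])
for side in(0,1):
  L=[]
  for v in range(175,235):
    us=np.where(m[v,255:330])[0]
    if len(us): L.append(ray(s,255+(us[0] if side==0 else us[-1]),v,.013)[:2])
  L=np.array(L);f=cv2.fitLine(L.astype(np.float32),cv2.DIST_HUBER,0,.01,.01).ravel();print('yaw',np.degrees(np.arctan2(f[1],f[0])))
E
```

```text
[[197 196 194 193 194 194 196 196 197 197 196 195 194 193 193 194 195 194
  194 192 192 194]
 [196 196 194 193 194 192 193 193 192 192 192 192 193 191 191 193 194 194
  194 192 192 194]
 [197 196 194 193 191 190 189 189 181 178 179 180 185 190 189 189 191 193
  193 192 192 193]
 [196 196 194 190 188 187 183 177 169 166 165 165 167 173 182 186 188 191
  193 192 193 194]
 [197 196 193 189 187 182 170 165 163 162 162 161 161 162 166 174 184 188
  190 192 193 193]
 [197 195 190 188 185 173 165 163 162 162 161 161 161 160 156 141 177 185
  187 191 192 193]
 [196 194 189 186 172 149 159 162 162 162 162 161 160 156 137 113 150 181
  186 188 192 194]
 [197 192 188 184 145 117 136 156 159 159 160 158 156 138 111 100 130 177
  185 186 192 193]
 [197 190 187 183 140 106 107 116 126 135 137 134 118 106  98  97 126 175
  184 186 192 194]
 [196 191 186 183 150 109 100 100 104 107 107 107 100  97  96  98 127 174
  183 185 192 194]
 [196 190 185 183 154 111 100  99 100 100 100  99  99  96  94 100 142 176
  181 184 192 194]
 [196 190 185 183 175 126 100  99  98 100 100  97  98  96  96 115 167 179
  1
[... 337 characters left out ...]
176 176 177 179 178 179 181 188
  192 193 193 195]
 [197 196 195 194 192 186 182 181 181 181 181 181 179 179 179 186 192 194
  193 193 193 195]
 [197 196 195 194 195 193 192 187 185 184 183 182 181 185 186 192 195 194
  193 193 194 195]]
blob 292.280701754386 202.08771929824562 57 [array([573.3, 162. ,  90. ]), array([574.4, 161.9,  86. ])]
top [ 0  0  0  0 13 27 28 28 28 28 28 28 28 27 26 27 24 20 18 16 16 15 16 17
 18 22 27 27 27 27 27 27 27 25 27 27 27] 0.09015919687526919
292.5 198.0 (32.0, 27.0) 90.0 [569.09659194 162.74953555  90.        ]
[array([536.9, 125.7,  13. ]), array([548.1, 206.6,  13. ]), array([669.5, 194. ,  13. ]), array([657.3, 106.1,  13. ])]
yaw -7.373446
yaw -64.17558
```

```bash
python3 -c "
from h import *
togo([575,-202,190],4)"
```

```text
dp [ -62.  -351.7   61.9] ang [-0.0024  0.0009 -0.209 ] tcp [562.3 155.1 251. ] F [ 0.8 -1.3  0.6] t 1.4 gap 0.08581452440870382
```

```bash
python3 -m jog '[{"dp":[-62,-352,62],"angular":[-0.002,0.001,-0.209]},{"dp":[-62,-352,62],"angular":[-0.002,0.001,-0.209]},{"dp":[-62,-352,62],"angular":[-0.002,0.001,-0.209]},{"dp":[-62,-352,62],"angular":[-0.002,0.001,-0.209]},{"dp":[-62,-352,62],"angular":[-0.002,0.001,-0.209]},{"dp":[-62,-352,62],"angular":[-0.002,0.001,-0.209]},{"dp":[-62,-352,62],"angular":[-0.002,0.001,-0.209]},{"dp":[-62,-352,62],"angular":[-0.002,0.001,-0.209]}]'
python3 - <<'E'
from h import *
s=snap('wrist','w2');togo([575,-202,190],4)
cv2.imwrite('pics/w2c.png',cv2.resize(s['frame'][100:310,140:420,::-1],(800,600),interpolation=cv2.INTER_CUBIC))
E
```

```text
clock: 2.4
tcp_pos: [0.5754, -0.194, 0.1888]
tool_rot: [[-0.997, -0.079, -0.002], [-0.079, 0.997, 0.004], [0.001, 0.004, -1.0]]
contact_force: [0.1, 0.5, 0.1]
finger_gap: 0.0851
dp [ 1.5 -8.5 -1. ] ang [ 0.004  -0.0008  0.011 ] tcp [ 575.8 -193.4  189. ] F [-0.3  1.   0.5] t 2.45 gap 0.08562299985000268
```

View pics/w2c.png

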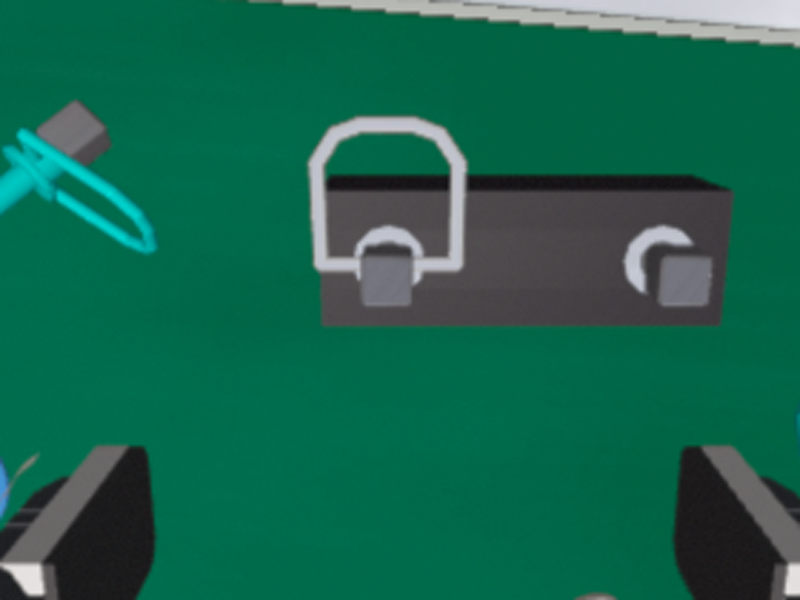

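The hitch pin's grip top is at crop (388,277). It is aligned with the image axes, so the tool yaw already matches (4.5°).

```bash
python3 - <<'E'
from h import *
s=np.load('pics/w2.npz');c=lambda X,Y:((X+.5)/2.857-.5+140,(Y+.5)/2.857-.5+100)
p=lambda X,Y,z:(ray(s,*c(X,Y),z)*1000).round(1)
print('grip',p(388,278,.076),p(363,256,.076),p(413,256,.076),p(363,304,.076),p(413,304,.076))
print('collar c~',p(388,262,.05),'bar',p(388,125,.06),'hinge',p(320,268,.051),p(460,268,.051), 'plain',p(686,282,.076))
P=pts(s);u,v=map(int,c(388,278));print('gripz',np.median(P[v-4:v+5,u-4:u+5],(0,1)))
togo(list(p(388,278,.076)[:2])+[120],4.5)
E
```

```text
grip [ 569. -201.   76.] [ 562.9 -208.9   76. ] [ 561.7 -194.    76. ] [ 577.7 -207.9   76. ] [ 576.5 -192.8   76. ]
collar c~ [ 570.  -201.5   50. ] bar [ 525.2 -204.5   60. ] hinge [ 573.5 -223.6   51. ] [ 569.9 -177.8   51. ] plain [ 563.2 -111.6   76. ]
gripz [ 0.56807813 -0.201433    0.07659084]
dp [ 7.3 -7.3 69. ] ang [ 0.004  -0.0008  0.0022] tcp [ 575.8 -193.4  189. ] F [-0.3  1.   0.5] t 2.45 gap 0.08562299985000268
```

```bash
python3 -m jog '[{"dp":[6.5,-7.5,50],"angular":[0.004,-0.001,0.002]},{"dp":[6.5,-7.5,90],"angular":[0.004,-0.001,0.002]},{"dp":[6.5,-7.5,90],"angular":[0.004,-0.001,0.002]},{"dp":[6.5,-7.5,90],"angular":[0.004,-0.001,0.002]}]' 0.6
python3 -c "
from h import *
togo([569.8,-201.2,60],4.5)"
```

```text
clock: 2.95
tcp_pos: [0.5707, -0.2031, 0.101]
tool_rot: [[-0.997, -0.077, 0.003], [-0.077, 0.997, -0.002], [-0.003, -0.002, -1.0]]
contact_force: [0.2, -0.1, 0.5]
finger_gap: 0.051
dp [ 0.8  2.1 41. ] ang [-0.0021  0.0026 -0.0011] tcp [ 570.7 -203.1  101. ] F [ 0.2 -0.1  0.5] t 2.95 gap 0.051047295521918966
```

```bash
python3 -m jog '[{"dp":[0.8,2,20],"angular":[-0.002,0.003,-0.001]},{"dp":[0.8,2,41],"angular":[-0.002,0.003,-0.001]},{"dp":[0.8,2,41],"angular":[-0.002,0.003,-0.001]},{"dp":[0.8,2,41],"angular":[-0.002,0.003,-0.001]}]'
python3 -m jog '[{"dp":[0,0,0],"angular":[0,0,0]},{"dp":[0,0,0],"angular":[0,0,0]},{"dp":[0,0,0],"angular":[0,0,0]},{"dp":[0,0,0],"angular":[0,0,0]},{"dp":[0,0,0],"angular":[0,0,0]}]' 0 60
```

```text
clock: 3.45
tcp_pos: [0.5688, -0.2026, 0.059]
tool_rot: [[-0.997, -0.076, -0.002], [-0.076, 0.997, -0.0], [0.002, -0.0, -1.0]]
contact_force: [1.0, -0.0, 0.3]
finger_gap: 0.0511
clock: 4.08
tcp_pos: [0.5689, -0.2026, 0.0593]
tool_rot: [[-0.997, -0.076, -0.001], [-0.076, 0.997, -0.0], [0.001, -0.0, -1.0]]
contact_force: [-0.9, 0.2, 5.2]
finger_gap: 0.0144
```

```bash
python3 -m jog '[{"dp":[0,0,-20],"angular":[0,0,0]},{"dp":[0,0,-50],"angular":[0,0,0]},{"dp":[0,0,-100],"angular":[0,0,0]},{"dp":[0,0,-140],"angular":[0,0,0]},{"dp":[0,0,-140],"angular":[0,0,0]},{"dp":[0,0,-140],"angular":[0,0,0]}]'
python3 - <<'E'
from h import *
togo([570,158,200],-7.4)
s=snap('wrist','w3')
cv2.imwrite('pics/w3c.png',s['frame'][100:420,100:460,::-1])
E
```

```text
clock: 4.82
tcp_pos: [0.5679, -0.2021, 0.1979]
tool_rot: [[-0.997, -0.076, -0.004], [-0.076, 0.997, 0.001], [0.004, 0.001, -1.0]]
contact_force: [-0.8, 0.3, -1.2]
finger_gap: 0.0146
dp [-29.5 358.9  -1.9] ang [ 0.0004 -0.0039  0.2053] tcp [ 567.9 -202.1  197.9] F [-0.8  0.3 -1.2] t 4.825 gap 0.014568302953748159
```

View pics/w3c.png

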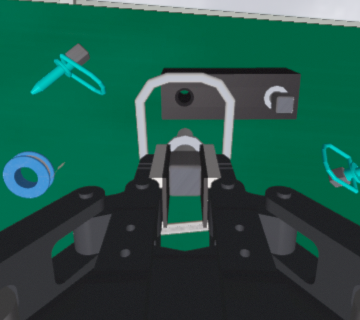

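Pin held with its loop open, pointing up in the image (toward −x). Block hole empty, plain pin still in place.

```bash
python3 -m jog '[{"dp":[-28,361,0],"angular":[0,-0.004,0.205]},{"dp":[-28,361,0],"angular":[0,-0.004,0.205]},{"dp":[-28,361,0],"angular":[0,-0.004,0.205]},{"dp":[-28,361,0],"angular":[0,-0.004,0.205]},{"dp":[-28,361,0],"angular":[0,-0.004,0.205]},{"dp":[-28,361,0],"angular":[0,-0.004,0.205]},{"dp":[-28,361,0],"angular":[0,-0.004,0.205]},{"dp":[-28,361,0],"angular":[0,-0.004,0.205]},{"dp":[-28,361,0],"angular":[0,-0.004,0.205]},{"dp":[-28,361,0],"angular":[0,-0.004,0.205]}]'
python3 - <<'E'
from h import *
s=snap('wrist','w4');togo([572.7,161.3,160],-7.4)
cv2.imwrite('pics/w4c.png',cv2.resize(s['frame'][150:330,170:410,::-1],(800,600),interpolation=cv2.INTER_CUBIC))
print((s['origin']*1000).round(1))
E
```

```text
clock: 6.12
tcp_pos: [0.5692, 0.158, 0.1981]
tool_rot: [[-0.991, 0.131, 0.001], [0.131, 0.991, -0.001], [-0.001, -0.0, -1.0]]
contact_force: [0.7, -1.0, -1.8]
finger_gap: 0.0145
dp [-3.   3.4 38.3] ang [-0.0001  0.0012 -0.0018] tcp [569.2 158.3 198.3] F [ 0.8  0.1 -0.4] t 6.175 gap 0.014060475702839456
[500.7 167.8 341.2]
```

View pics/w4c.png

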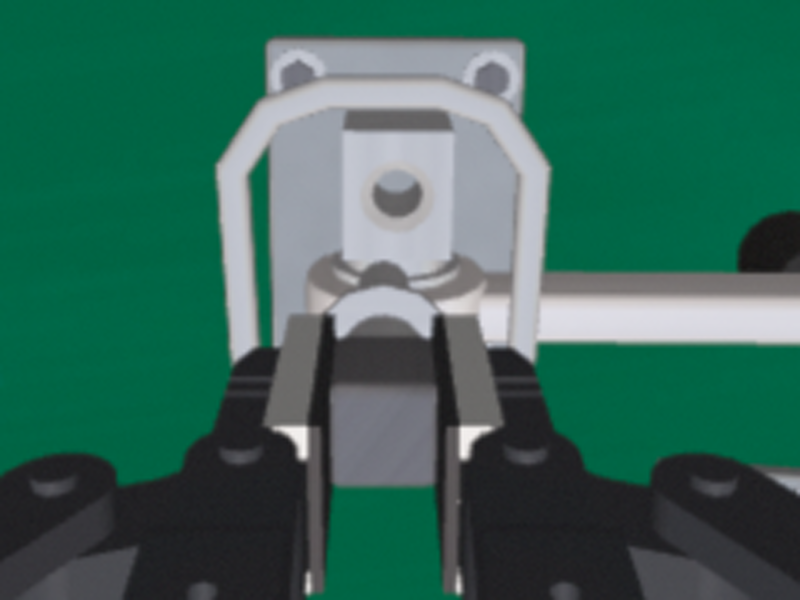

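```bash
python3 - <<'E'
from h import *
s=np.load('pics/w4.npz');k=10/3;p=lambda X,Y,z:(ray(s,(X+.5)/k-.5+170,(Y+.5)/k-.5+150,z)*1000).round(1)
print('grip',[p(x,y,.215) for x,y in((384,436),(330,385),(437,385),(330,487),(437,487))])
print('hole',p(397,196,.09),'ring',p(361,196,.09),p(433,196,.09),p(397,161,.09),p(397,231,.09))
print('bar',p(384,95,.212),'tip front',p(384,262,.146))
P=pts(s);print('gripz',np.median(P[150+125:150+137,170+105:170+125],(0,1)))
o=env.observe();print(o['tcp_pos'])
E
```

```text
grip [array([570.1, 158.8, 215. ]), array([561.6, 152.6, 215. ]), array([563.4, 166.9, 215. ]), array([577. , 150.4, 215. ]), array([578.9, 165.1, 215. ])]
hole [571.8 162.   90. ] ring [570.6 152.9  90. ] [573.  171.1  90. ] [562.7 163.2  90. ] [581.1 160.8  90. ]
bar [523.7 164.9 212. ] tip front [569.3 159.  146. ]
gripz [0.56998637 0.15870298 0.21543352]
[0.56919473 0.15834693 0.19828264]
```

```bash
python3 -m jog '[{"dp":[-1.2,3.4,30],"angular":[0,0.001,-0.002]},{"dp":[-1.2,3.4,50],"angular":[0,0.001,-0.002]},{"dp":[-1.2,3.4,50],"angular":[0,0.001,-0.002]},{"dp":[-1.2,3.4,50],"angular":[0,0.001,-0.002]},{"dp":[-1.2,3.4,50],"angular":[0,0.001,-0.002]}]'
python3 - <<'E'
from h import *
s=snap('wrist','w5');togo([570.8,161.5,130],-7.4)
a=snap('scene','s5')
w=s['frame'][150:330,170:410,::-1];A=a['frame'][110:200,200:320,::-1]
cv2.imwrite('pics/w5c.png',np.hstack([cv2.resize(w,(400,300),interpolation=2),cv2.resize(A,(400,300),interpolation=2)]))
E
```

```text
clock: 6.8
tcp_pos: [0.5715, 0.1629, 0.1496]
tool_rot: [[-0.992, 0.127, 0.002], [0.127, 0.992, 0.001], [-0.002, 0.001, -1.0]]
contact_force: [-0.0, 0.7, -1.0]
finger_gap: 0.014
dp [ 0.5 -1.6 19.5] ang [0.001  0.002  0.0022] tcp [571.4 163.  149.5] F [-0.  -0.3 -0.2] t 6.85 gap 0.01430929027601353
```

View pics/w5c.png

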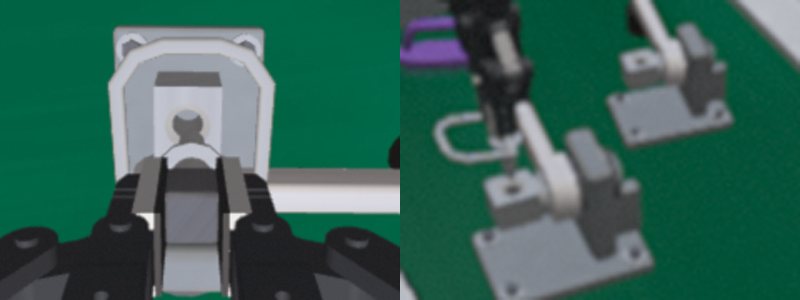

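```bash
python3 -m jog '[{"dp":[0.3,-1.5,2],"angular":[0.001,0.002,0.002]},{"dp":[0.3,-1.5,8],"angular":[0.001,0.002,0.002]},{"dp":[0.3,-1.5,14],"angular":[0.001,0.002,0.002]},{"dp":[0.3,-1.5,14],"angular":[0.001,0.002,0.002]}]'
python3 - <<'E'
from h import *
s=snap('wrist','w6');togo([570.8,161.5,104.5],-7.4)
w=s['frame'][180:270,230:350,::-1]
cv2.imwrite('pics/w6c.png',cv2.resize(w,(640,480),interpolation=2))
E
```

```text
clock: 7.4
tcp_pos: [0.5696, 0.1612, 0.1333]
tool_rot: [[-0.992, 0.128, -0.003], [0.128, 0.992, -0.001], [0.003, -0.002, -1.0]]
contact_force: [0.2, -0.4, -1.2]
finger_gap: 0.0145
dp [-0.9  0.3 29.2] ang [-0.0015 -0.0025  0.0004] tcp [569.9 161.3 133.8] F [ 0.1 -0.7 -1. ] t 7.45 gap 0.014594862559051633
```

View pics/w6c.png

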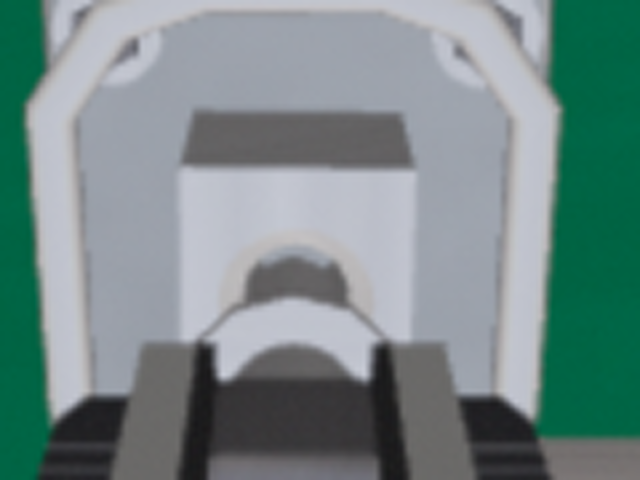

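Tip is inside the hole, laterally centred, no contact force. Continuing down.

```bash
python3 -m jog '[{"dp":[-0.3,0.3,8],"angular":[-0.001,-0.002,0]},{"dp":[-0.3,0.3,16],"angular":[-0.001,-0.002,0]},{"dp":[-0.3,0.3,22],"angular":[-0.001,-0.002,0]},{"dp":[-0.3,0.3,25],"angular":[-0.001,-0.002,0]},{"dp":[-0.3,0.3,25],"angular":[-0.001,-0.002,0]}]'
python3 -c "
from h import *
togo([570.8,161.5,104.5],-7.4)"
```

```text
clock: 8.07
tcp_pos: [0.5704, 0.1616, 0.109]
tool_rot: [[-0.992, 0.128, -0.0], [0.128, 0.992, -0.0], [0.0, -0.0, -1.0]]
contact_force: [0.2, -0.3, -1.3]
finger_gap: 0.0147
dp [-0.4 -0.1  4.5] ang [-0.0003 -0.0001  0.0004] tcp [570.4 161.6 109. ] F [ 0.2 -0.3 -1.3] t 8.075 gap 0.014651458609562509
```

```bash
python3 -m jog '[{"dp":[0,0,3],"angular":[0,0,0]},{"dp":[0,0,5],"angular":[0,0,0]},{"dp":[0,0,5.5],"angular":[0,0,0]},{"dp":[0,0,5.5],"angular":[0,0,0]}]'
```

```text
clock: 8.57
tcp_pos: [0.5707, 0.1617, 0.1043]
tool_rot: [[-0.992, 0.128, 0.001], [0.128, 0.992, 0.0], [-0.001, 0.0, -1.0]]
contact_force: [-1.1, -0.4, 2.3]
finger_gap: 0.0144
```

```bash
python3 -m jog '[{"dp":[0,0,1],"angular":[0,0,0]},{"dp":[0,0,1],"angular":[0,0,0]}]'
python3 -m jog '[{"dp":[0,0,0],"angular":[0,0,0]},{"dp":[0,0,0],"angular":[0,0,0]},{"dp":[0,0,0],"angular":[0,0,0]}]' 0.5
python3 -c "
from h import *
togo([570.8,161.5,180],-7.4)"
```

```text
clock: 8.82
tcp_pos: [0.5707, 0.1617, 0.1042]
tool_rot: [[-0.992, 0.128, 0.001], [0.128, 0.992, 0.001], [-0.001, 0.001, -1.0]]
contact_force: [-3.4, -0.1, 7.1]
finger_gap: 0.0143
clock: 9.2
tcp_pos: [0.5704, 0.1616, 0.1025]
tool_rot: [[-0.992, 0.128, 0.0], [0.128, 0.992, -0.0], [-0.0, -0.0, -1.0]]
contact_force: [1.0, -0.2, 0.1]
finger_gap: 0.0429
dp [ -0.4  -0.1 -77.5] ang [-0.0002  0.      0.0004] tcp [570.4 161.6 102.5] F [ 1.  -0.2  0.1] t 9.2 gap 0.0428607500094408
```

```bash
python3 -m jog '[{"dp":[0,0,-35],"angular":[0,0,0]},{"dp":[0,0,-80],"angular":[0,0,0]},{"dp":[0,0,-80],"angular":[0,0,0]},{"dp":[42,0,-80],"angular":[0,0,0]},{"dp":[42,0,-80],"angular":[0,0,0]},{"dp":[42,0,-80],"angular":[0,0,0]},{"dp":[42,0,-80],"angular":[0,0,0]}]'
python3 -m jog '[{"dp":[0,0,0],"angular":[0,0,0]},{"dp":[0,0,0],"angular":[0,0,0]},{"dp":[0,0,0],"angular":[0,0,0]},{"dp":[0,0,0],"angular":[0,0,0]}]' 0
python3 - <<'E'
from h import *
togo([528,167,115],-7.4)
a=snap('scene','s7');t=snap('top','t7')
r=lambda f,x,y:cv2.resize(f['frame'][y:y+90,x:x+120,::-1],(400,300),interpolation=2)
cv2.imwrite('pics/s7c.png',np.hstack([r(a,190,110),r(t,130,180)]))
E
```

```text
clock: 10.07
tcp_pos: [0.5296, 0.1667, 0.1826]
tool_rot: [[-0.992, 0.129, 0.001], [0.129, 0.992, -0.001], [-0.001, -0.0, -1.0]]
contact_force: [0.4, 0.7, -0.8]
finger_gap: 0.0427
clock: 10.58
tcp_pos: [0.5289, 0.167, 0.1828]
tool_rot: [[-0.992, 0.128, 0.0], [0.128, 0.992, -0.0], [-0.0, -0.0, -1.0]]
contact_force: [-0.4, 0.5, 0.9]
finger_gap: 0.0001
dp [ 0.9 -0.1 67.8] ang [-0.      0.0003  0.0003] tcp [528.9 167.  182.8] F [-0.4  0.5  0.9] t 10.575 gap 0.0001477469418188048
```

View pics/s7c.png

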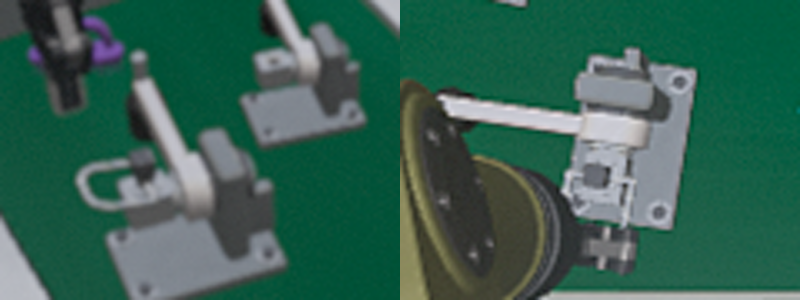

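Pin seated with its collar on the shaft, loop open past the free end. Pressing the loop down with shut fingers.

```bash
python3 -m jog '[{"dp":[0.5,0,40],"angular":[0,0,0]},{"dp":[0.5,0,66],"angular":[0,0,0]},{"dp":[0.5,0,74],"angular":[0,0,0]},{"dp":[0.5,0,80],"angular":[0,0,0]},{"dp":[0.5,0,86],"angular":[0,0,0]},{"dp":[0.5,0,92],"angular":[0,0,0]},{"dp":[0.5,0,92],"angular":[0,0,0]}]'
python3 -c "
from h import *
togo([528.4,167,66],-7.4)"
```

```text
clock: 11.55
tcp_pos: [0.5284, 0.1671, 0.0906]
tool_rot: [[-0.992, 0.129, 0.0], [0.129, 0.992, -0.0], [-0.0, -0.0, -1.0]]
contact_force: [0.3, 0.3, -0.1]
finger_gap: 0.0001
dp [-0.  -0.  24.6] ang [-0.0001  0.0002  0.0003] tcp [528.4 167.1  90.6] F [ 0.3  0.3 -0.1] t 11.55 gap 0.00011281374713158213
```

```bash
python3 -m jog '[{"dp":[0,0,6],"angular":[0,0,0]},{"dp":[0,0,12],"angular":[0,0,0]},{"dp":[0,0,18],"angular":[0,0,0]},{"dp":[0,0,25],"angular":[0,0,0]},{"dp":[0,0,26],"angular":[0,0,0]},{"dp":[0,0,26],"angular":[0,0,0]}]'
python3 - <<'E'
from h import *
a=snap('scene','s8');t=snap('wrist','w8')
r=lambda f,x,y,w:cv2.resize(f['frame'][y:y+w*3//4,x:x+w,::-1],(400,300),interpolation=2)
cv2.imwrite('pics/s8c.png',np.hstack([r(a,190,110,120),r(t,170,180,240)]))
E
```

```text
clock: 12.3
tcp_pos: [0.5284, 0.1671, 0.0647]
tool_rot: [[-0.992, 0.128, 0.0], [0.128, 0.992, -0.0], [-0.0, -0.0, -1.0]]
contact_force: [0.0, 0.3, -0.3]
finger_gap: 0.0002
```

View pics/s8c.png

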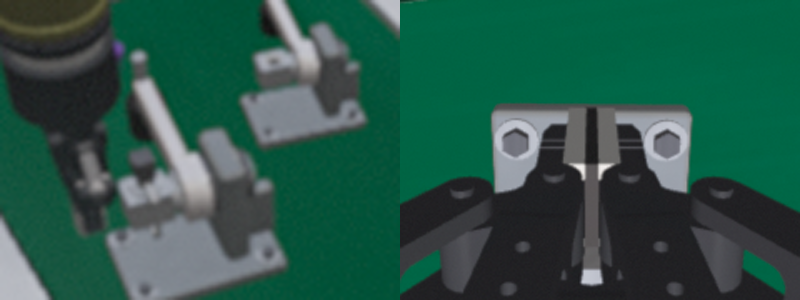

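The loop is no longer sticking out and appears to have snapped down. Retreating upward to check.

```bash
python3 -m jog '[{"dp":[3,0,-20],"angular":[0,0,0]},{"dp":[10,0,-60],"angular":[0,0,0]},{"dp":[20,0,-120],"angular":[0,0,0]},{"dp":[20,0,-150],"angular":[0,0,0]},{"dp":[20,0,-150],"angular":[0,0,0]},{"dp":[20,0,-150],"angular":[0,0,0]}]'
python3 - <<'E'
from h import *
a=snap('scene','s9');t=snap('wrist','w9');p=snap('top','t9')
r=lambda f,x,y,w:cv2.resize(f['frame'][y:y+w*3//4,x:x+w,::-1],(400,300),interpolation=2)
cv2.imwrite('pics/s9c.png',np.vstack([np.hstack([r(a,210,130,80),r(t,190,200,180)]),np.hstack([r(p,285,205,100),r(p,160,200,60)])]))
P=pts(a)
E
```

```text
clock: 13.15
tcp_pos: [0.5081, 0.1695, 0.2141]
tool_rot: [[-0.992, 0.129, -0.001], [0.129, 0.992, -0.0], [0.001, -0.0, -1.0]]
contact_force: [-0.3, -0.4, -0.1]
finger_gap: -0.0002
```

View pics/s9c.png

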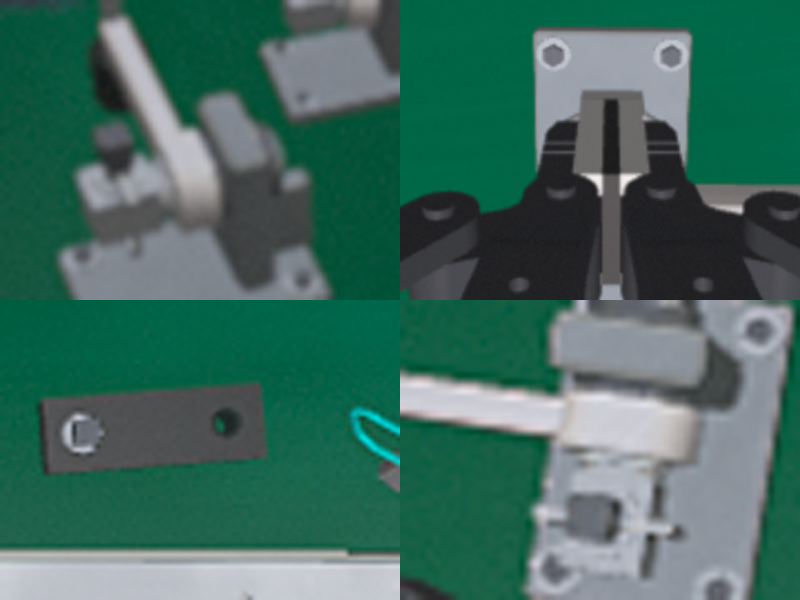

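```bash
python3 -c "
from cell import env
print(env.sign_off())"
```

```text
the job is handed in; nothing more can be done
None
```

The swing arm is locked on its shaft, and I handed the job in at about 13 s of the 46 s allowed.

- **Pin:** I took the hitch pin out of the black block and lowered it into the cross hole of the larger bracket until contact. The wrist force was about 7 N at seating. After release, the pictures show the collar on the shaft and the loop facing out past the free end.
- **Loop:** I pressed the loop down with shut fingers at about 43 mm from the pin's axis, to 25 mm below the pin's origin. I then retreated to clear air. No press force showed in the readings taken after the two press moves.
- **Last checks:** The top view shows only the loop's hinge wires at the sides of the shaft. The scene view shows a wire end below the shaft, so the loop hangs shut. I judged this by eye and did not measure the hinge angle. The plain pin is still in its hole.
- **Disagreement:** The top and wrist cameras differed by about 2.5 mm on the hole's y position. I went by the wrist camera, and the pin went in without side force.

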